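Shut the run-in box and lock its quarter-turn fasteners

TASK

The drive unit in the run-in box is ready for its test: push the raised blue cover down onto the box, then set a fingertip in the slot of each of the two round fasteners on the cover and turn both clockwise through their quarter turn to the stop, so that the cams pull the cover down tight on its seal. Pushing with the fingertips does it all and nothing needs gripping: do not open the cover any further, and do not lift or move the loose drive units and the marker beside the box.

Things in the scene. Friction and masses are not known exactly. Their poses are not given: they have to be found in the camera images.
- run_box: Grey steel box bolted to the bench, 180 (x) x 260 (y) mm, walls 86 mm high, a drive unit inside. Origin: centre of its underside, on the bench. z up, -x is its front (towards the robot), +y its left. The cover is hinged along its back edge. The box stays put.
- cover (a joint): Opening angle of the blue cover (rad). 0 = drawn fully down; 0.03 to 0.045 = lying on the springy seal, unlocked (front edge 6 to 8 mm proud); starts at 0.5 to 0.9, stop 1.15. A stiff hinge holds it; a cam turned early bars closing; 1 to 4 N down at the front edge moves it. Below 0.045 the seal pushes back, up to 12 N at the front edge.
- cover_hinge (a point): Point on the hinge line at [90, 0, 94] mm in run_box axes. Turns with the cover: x lies in the cover towards its back, y along the hinge, z square to the cover. The cover reaches from here 190 mm to the front (-x), is 278 mm wide, 6 mm thick; its upper face is at z = 6 mm in these axes.
- cover_push (a point): Point on the cover's upper face in the middle of its width, 172 mm from the hinge line, 18 mm behind the front edge: a good place to push. The fasteners' rims leave 52 mm free there. Axes as cover_hinge.
- fastener_left (a joint): Turn of the left (+y) fastener (rad), clockwise from above. 0 = unlocked, slot parallel to the cover's front edge; 1.571 = locked, hard stop, slot points at the front edge. Starts at 0 to 0.25, stays where left. Takes about 0.05 N m, and 0.1 to 0.25 N m between 0.6 and 1.3 rad, where its cam draws the cover down (front edge sinks 6 to 8 mm with the first).
- slot_left (a point): Centre of the left slot, on the turning axis and slot floor; y runs along the slot, z out of the cover; at [-135, 70, 9] mm in cover_hinge axes. Bright round head, 71 mm dia, in a fixed black ring (76 mm inner, 88 mm outer dia, 14 mm above the cover). Black slot 24 mm wide, 13 mm deep, right across the head. A fingertip set in 20 mm off the axis and swept round it turns the head.
- fastener_right (a joint): The same for the right (box -y) fastener, also clockwise to lock; same values.
- slot_right (a point): The same point and axes for the right fastener's slot; in cover_hinge axes at [-135, -70, 9] mm.
- waiting_unit: Loose drive unit (black body, light grey cap), 56 x 52 x 64 mm, standing to the left of the box; origin under its centre. Leave alone.
- finished_unit: Another loose drive unit of that kind, standing to the left of the box. Leave alone.
- marker: Marker pen, white with a blue cap, 135 x 16 mm, lying in front of the box; origin under its centre, long axis y. Leave alone.

How it is judged:
By the outcome, as a careful person would: the job done as asked, in the order asked, and still so for the second after the job is handed in, with the robot touching nothing.
It also fails if it takes over 61 s, if anything falls off the work surface, if the arm or the gripper's body presses on something with over 40 N, if the wrist force passes 120 N, or if a joint passes its speed limit or range.

ROBOT

A 6-joint arm with a two-finger parallel gripper is mounted at the origin on a cart in front of the work surface, level with it; the furniture and walls round the work are solid. World frame = base frame: x ahead of the robot, y to its left, z up, the work surface at z = 0. Lengths are in m, angles in rad, forces in N, time in s.
With the tool pointing down it reaches from about 0.35 to 0.775 m from the base axis. Payload 5.5 kg.
Tool frame: the origin (TCP) lies where the fingers leave the gripper's body, on its centre line; the fingertips stand env.tip_reach ahead of it and the grasp point (between the pads) lies 54 mm ahead of it (env.tip_reach is the distance from the TCP to the fingertips, in m); z points along the fingers, y is the line along which they close (so a half turn about z gives the same grasp; the last joint's range is limited). The gripper opens to 85 mm and grips with 20 to 120 N. Pads are 22 mm wide; open, the fingers measure 114 mm over their backs; the gripper's body (76 mm by 85 mm) begins 54 mm behind the grasp point. The pads swing forward as they close: fully open they stand 13 mm farther back than shut.
Start: joints at [1.077, 0.313, 0.046, 1.304, 0, 1.431], TCP at [0.199, 0.539, 0.304] pointing down, gripper open.
Joint ranges: [-2.76, 2.76], [-0.86, 1.69], [-1.03, 1.26], [-2.2, 2.34], [-1.47, 1.5], [-3.14, 3.14]. Speed limits (rad/s): [2.57, 2.57, 3.14, 3.14, 3.14, 3.14].

INTERFACE

Orientations are given as a unit quaternion [w, x, y, z].
In Python, from workcell import status, optics, hand_in, env gives the robot as it stands.
- The arm moves only by the shell command python3 -m handwheel 'ROWS' [FORCE]. ROWS is a JSON object whose one key "deltas" holds a list of rows, each a list of 5 numbers: the opening, from -1 (shut) to 1 (fully open), then the shift along the tool's x, y, z in units of 40 mm (1.0 is 40 mm), then the turn about the tool's z in units of 10 degrees (1.0 is 10 degrees). In form: {"deltas": [[jaw, x, y, z, roll], ...]}. A call has 1 to 20 rows; each row shifts and turns the commanded pose from where the row before left it, along the tool's axes as they then stand; what a row does not reach is not made up. A row lasts 1/8 s, in which the tool goes at most 62.5 mm and 10.7 degrees, less where a joint would pass 70% of its speed; a pose out of reach is approached as far as the arm can. A call is refused whole if a number of a shift passes 1 or a number of a turn 1, either way. A call with a gripper value outside its range is refused whole. The fingers move at their own pace and stop on an object; FORCE is the grip in N (left out, the last holds). Time passes only in rows, so rows that do not move let the fingers close. It gives the time, the measured TCP pose, the force, the opening and the grip force at its end, in the units of the state.
- status.get_state(): the state, without advancing time (a new reading comes with each control period).
- optics.read_camera(name): name is "scene" or "top"; returns a dict with "frame" (420x560x3 uint8, red, green, blue), "depth" (420x560 float32, m along the optical axis (not along the pixel's ray), 0 where there is no reading), "vfov" (degrees; the focal length in pixels is half the picture's height over the tangent of half this angle, whatever the lens; pixels are square), "cx", "cy" (the principal point, pixels), "origin" and "attitude" of the camera in the world. Camera axes: x right, y down, z forward; pixel columns grow to the right and rows downward; lengths in m; the calibration is good to about 2 mm. A picture is of the moment at which its call begins.
- hand_in(): hands the job in; it is judged then, once.
The state is a dict: "clock": time; "joint_pos": joint angles; "qvel": joint speeds; "tau": joint torques, N m; "tcp_pos": TCP position; "orientation": TCP orientation; "wrist_force": force on the tool from outside, world axes, zero at the start; "ft_torque": the same for the moment, N m; "finger_gap": finger opening in m; "grip_force": force on a finger pad.
Only numpy, scipy, OpenCV 4.12 (cv2) and the standard library are available. Lean on these libraries where they do the work, as an engineer would, in place of code of your own. Each camera call takes 0.05 s, during which the arm holds its last target. There are 200 camera calls.

## Working session

There is one attempt and no reset: what is moved stays moved. The work goes in short steps, Python scripts to look and compute and a shell command to move; the robot and the scene stay as the last step left them, time stands still between calls to the robot, and variables do not carry over. Pictures are saved under pics/ and viewed, at most 10 in all, crops included, and the job is handed in when it is done.

```bash
mkdir -p pics; ls
cat > h.py <<'E'
import numpy as np, cv2
from workcell import status, optics, env
from scipy.spatial.transform import Rotation as R
def quat(q): return R.from_quat([q[1],q[2],q[3],q[0]])
def cam(n):
    c=optics.read_camera(n); a=np.array(c['attitude'])
    c['R']=a if a.shape==(3,3) else quat(a).as_matrix()
    c['f']=c['frame'].shape[0]/2/np.tan(np.radians(c['vfov'])/2); return c
def pts(c):
    v,u=np.mgrid[:420,:560]; d=c['depth']
    p=np.stack([(u-c['cx'])/c['f']*d,(v-c['cy'])/c['f']*d,d],-1)
    return p@c['R'].T+np.array(c['origin'])
E
python3 - <<'E'
from h import *
s=status.get_state(); print(s, env.tip_reach)
for n in('scene','top'):
    c=cam(n); print(n,c['vfov'],c['cx'],c['cy'],c['origin'],c['attitude'])
    cv2.imwrite(f'pics/{n}0.png',c['frame'][:,:,::-1]); np.savez(n+'0.npz',p=pts(c),**{k:c[k] for k in('frame','depth','R','f','cx','cy','origin')})
E
```

```text
pics
{'clock': 0.0, 'joint_pos': array([ 1.07737946e+00,  3.14003517e-01,  4.49698435e-02,  1.30361754e+00,
       -6.59100641e-06,  1.43121469e+00]), 'qvel': array([-0.00092045,  0.00159737, -0.00059799, -0.00014872, -0.00184303,
        0.00078794]), 'tau': array([-2.49777740e-04, -4.80632293e+01,  2.98529971e+01,  1.95403537e-02,
        1.56258457e-04, -2.29901781e-05]), 'tcp_pos': array([0.19905034, 0.53903208, 0.30300326]), 'orientation': array([-2.85527156e-04,  1.75996068e-01,  9.84390433e-01, -8.82403742e-04]), 'wrist_force': array([-0.31662967,  0.34574074, -0.09647023]), 'ft_torque': array([ 0.04829705,  0.02595888, -0.00224499]), 'grip_force': 0.0, 'finger_gap': 0.08575653721038334} 0.0726
scene 47.68713263925797 271.64205808539464 214.22793479575517 [0.29699466 0.81171175 0.7477576 ] [ 0.09334693 -0.24506513  0.89763017 -0.35424499]
top 49.43947519639886 281.98624421761036 217.54395854688923 [0.45646916 0.3034885  0.91839109] [ 0.04375681 -0.70400927  0.70563418 -0.06735501]
```

View pics/scene0.png

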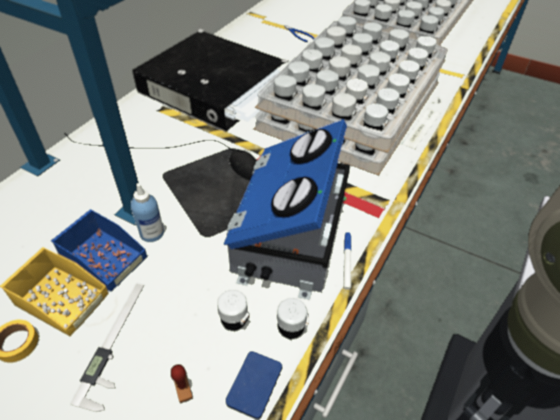

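View pics/top0.png

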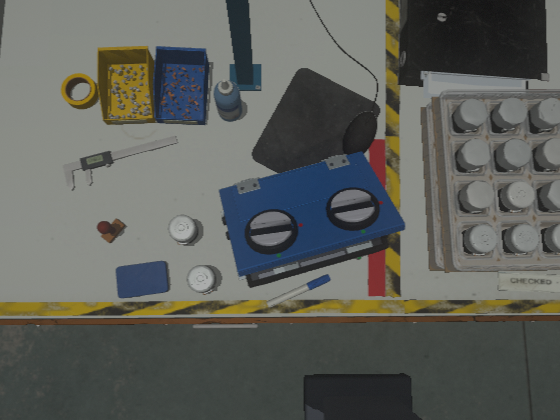

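The scene view shows the raised blue cover at around (290,190). In the top view its corners are about (222,190), (240,270), (402,232) and (365,157), with the left fastener at (271,232), the right one at (353,208), and the marker in front at (300,290).

```bash
cat > meas.py <<'E'
from h import *
def measure(c,n,box):
    hsv=cv2.cvtColor(c['frame'],cv2.COLOR_RGB2HSV)
    m=cv2.inRange(hsv,(100,120,50),(125,255,255)); k=np.zeros_like(m); u0,v0,u1,v1=box; k[v0:v1,u0:u1]=1; m*=k
    cs,_=cv2.findContours(m,cv2.RETR_EXTERNAL,cv2.CHAIN_APPROX_NONE); ct=max(cs,key=cv2.contourArea)
    mm=np.zeros_like(m); cv2.drawContours(mm,[ct],-1,255,-1)
    P=pts(c); inn=(cv2.erode(m&mm,np.ones((5,5)))>0)&(c['depth']>0)
    X=P[inn]; 
    for _ in range(5):
        q=X.mean(0); nn=np.linalg.svd(X-q,full_matrices=False)[2][2]; nn*=np.sign(nn[2]); r=(X-q)@nn; X=X[abs(r)<max(.002,2*r.std())]
    hl=np.cross(nn,[0,0,1.]); hl/=np.linalg.norm(hl); hl*=np.sign(hl[1]) # +y hinge
    ex=np.cross(hl,nn) # to the back
    ang=np.arccos(nn[2]); yaw=np.arctan2(-hl[0],hl[1])
    print(n,'theta',ang,'yaw',yaw,'rms',r.std(),len(X))
    # hull corners onto plane
    px=ct[:,0,:].astype(float); ray=np.c_[(px[:,0]-c['cx'])/c['f'],(px[:,1]-c['cy'])/c['f'],np.ones(len(px))]@c['R'].T
    o=np.array(c['origin']); t=((q-o)@nn)/(ray@nn); W=o+ray*t[:,None]
    a=(W-q)@ex; b=(W-q)@hl
    (ca,cb),sz,an=cv2.minAreaRect(np.c_[a,b].astype(np.float32)); print(' rect size',sz,an)
    ctr=q+ca*ex+cb*hl; print(' plane-pt',q,'n',nn,'rect centre',ctr)
    # hinge at world z=.094 : point at upper face above hinge: z=.094+.006*cos
    s=(.094+.006*nn[2]-q[2])/ex[2]; H=q+s*ex+cb*hl-.006*nn
    print(' hinge(plane)',H,' hinge(rect, +95)',ctr+.095*ex-.006*nn)
    return nn,hl,ex,q,P
if __name__=='__main__':
    import sys
    c=cam('top'); measure(c,'top',(210,140,410,280))
    c=cam('scene'); measure(c,'scene',(215,110,360,260))
    s=status.get_state(); print(s['clock'])
E
python3 meas.py
```

```text
top theta 0.579256761014461 yaw 0.2749450245653464 rms 0.0009134608828001993 6783
 rect size (0.2749759554862976, 0.1998436450958252) 89.93359375
 plane-pt [0.59710546 0.24155985 0.15357451] n [0.52684174 0.1486164  0.83686973] rect centre [0.59497403 0.23673151 0.15577378]
 hinge(plane) [0.67531761 0.25939558 0.094     ]  hinge(rect, +95) [0.66832949 0.2574243  0.09874936]
scene theta 0.578509508190677 yaw 0.2752328012573395 rms 0.0008076812837705674 3884
 rect size (0.20522402226924896, 0.292829692363739) 1.343540906906128
 plane-pt [0.58835335 0.27349232 0.15313579] n [0.52619699 0.14859801 0.83727855] rect centre [0.58986771 0.24891105 0.15654668]
 hinge(plane) [0.67148013 0.2719584  0.094     ]  hinge(rect, +95) [0.66325821 0.26963653 0.09957924]
0.2
```

```bash
cat > fas.py <<'E'
from h import *
from meas import measure
def fas(c,n,box,nn,hl,ex,q,seeds):
    o=np.array(c['origin']); hsv=cv2.cvtColor(c['frame'],cv2.COLOR_RGB2HSV)
    out=[]
    for (u,v) in seeds:
        m=((hsv[...,2]>85)&(hsv[...,1]<70)).astype(np.uint8); k=np.zeros_like(m); cv2.circle(k,(u,v),26,1,-1); m*=k
        vs,us=np.nonzero(m); ray=np.c_[(us-c['cx'])/c['f'],(vs-c['cy'])/c['f'],np.ones(len(us))]@c['R'].T
        Q=q+.016*nn; W=o+ray*(((Q-o)@nn)/(ray@nn))[:,None]
        ab=np.c_[(W-Q)@ex,(W-Q)@hl].astype(np.float32)
        (a,b),r=cv2.minEnclosingCircle(ab)
        d=ab-[a,b]; # bright halves: slot is the min-variance... halves separated across slot; slot dir = minor dir
        best=min(np.linspace(-.6,2.2,281),key=lambda t:(abs(d@[np.cos(t),-np.sin(t)])<.007).sum()) if 1 else 0
        # slot dir at turn t (cw from above): y->(x=sin t,y=cos t); normal=(cos t,-sin t)
        p=Q-.013*nn+a*ex+b*hl
        print(n,'slot floor',p.round(4),'r',round(r,4),'turn',round(best,3),len(us)); out.append(p)
    mid=(out[0]+out[1])/2; d=out[0]-out[1]; print(' dist',np.linalg.norm(d),'yaw',np.arctan2(-d[0],d[1]),'hinge',mid+.135*ex-.009*nn)
if __name__=='__main__':
    c=cam('top'); r=measure(c,'top',(210,140,410,280)); fas(c,'top',0,*r[:4],[(271,232),(353,208)])
    c=cam('scene'); r=measure(c,'scene',(215,110,360,260)); fas(c,'scene',0,*r[:4],[(294,196),(311,146)])
E
python3 fas.py
```

```text
top theta 0.5791314273003304 yaw 0.2742289007395748 rms 0.0009076651369243638 6807
 rect size (0.275016725063324, 0.19991567730903625) 89.98409271240234
 plane-pt [0.59713922 0.24173872 0.15351296] n [0.52684706 0.14821067 0.83693833] rect centre [0.59501833 0.23671492 0.15573769]
 hinge(plane) [0.67534786 0.25931293 0.094     ]  hinge(rect, +95) [0.66839547 0.25735711 0.09872283]
top slot floor [0.5486 0.296  0.178 ] r 0.0358 turn 0.07 828
top slot floor [0.5863 0.162  0.178 ] r 0.0359 turn 0.0 804
 dist 0.13920144789134442 yaw 0.27451219103587104 hinge [0.67150041 0.25824306 0.0966114 ]
scene theta 0.5786605364886344 yaw 0.27528752592692946 rms 0.0008156394202014589 3874
 rect size (0.20521222054958344, 0.2925717234611511) 1.1720235347747803
 plane-pt [0.58826304 0.27307943 0.15324194] n [0.52631054 0.14866118 0.83719596] rect centre [0.59012845 0.24858122 0.15641939]
 hinge(plane) [0.67152413 0.27157217 0.094     ]  hinge(rect, +95) [0.66350953 0.26930838 0.09944043]
scene slot floor [0.5479 0.3001 0.1774] r 0.039 turn -0.01 698
scene slot floor [0.602  0.1446 0.171 ] r 0.068 turn 1.37 834
 dist 0.16476562007545537 yaw 0.3344988444388092 hinge [0.67897906 0.25174836 0.09283351]
```

```bash
python3 -m handwheel '{"deltas": [[-1,-0.6,-0.25,-0.25,0],[-1,-0.9,-0.37,-0.25,0],[-1,-0.9,-0.37,0,0],[-1,-0.9,-0.37,0,0],[-1,-0.9,-0.37,0,0],[-1,-0.9,-0.37,0,0],[-1,-0.9,-0.37,0,0],[-1,-0.9,-0.37,0,0],[-1,-0.9,-0.37,0,0],[-1,-0.9,-0.37,0,0],[-1,-0.9,-0.37,0,0],[-1,-0.9,-0.37,0,0],[-1,-0.3,-0.13,0,0]]}' 60
python3 -m handwheel '{"deltas": [[-1,0,0,0,-1],[-1,0,0,0,-1],[-1,0,0,0,-1],[-1,0,0,0,-1],[-1,0,0,0,-1],[-1,0,0,0,-1],[-1,0,0,0,-1],[-1,0,0,0,-1],[-1,0,0,0,-1],[-1,0,0,0,-1],[-1,0,0,0,-1],[-1,0,0,0,-1],[-1,0,0,0,-1]]}'
cat > go.py <<'E'
# usage: go.py bx by z phi : deltas (units) to TCP at box-plane offset (bx,by mm from hinge), world z mm, tool-y angle phi rel. to box yaw (deg)
import sys; from h import *
H=np.array([.6725,.2585]); YAW=.275
X=np.array([np.cos(YAW),np.sin(YAW)]); Y=np.array([-X[1],X[0]])
s=status.get_state(); M=quat(s['orientation']).as_matrix(); p=s['tcp_pos']
d=p[:2]-H; phi=np.degrees(np.arctan2(M[1,1],M[0,1])-YAW)
print('t',round(s['clock'],2),'tcp box mm',(np.array([d@X,d@Y,p[2]])*1000).round(1),'phi',phi.round(2),'F',np.r_[s['wrist_force']].round(1),'T',s['ft_torque'].round(2),'gap',round(s['finger_gap'],4),'q6',s['joint_pos'][5].round(2),'tilt',M[:,2].round(3))
if len(sys.argv)>1:
    bx,by,z,ph=map(float,sys.argv[1:]); w=np.r_[H+X*bx/1e3+Y*by/1e3,z/1e3]
    print('tool delta units',((M.T@(w-p))/.04).round(3),'roll units',round(((phi-ph+180)%360-180)/10,3))
E
python3 go.py -135 0 320 -180
```

```text
clock: 1.92
tcp_pos: [0.5442, 0.2212, 0.3235]
orientation: [-0.0, 0.177, 0.984, -0.0]
wrist_force: [0.0, -0.3, 0.1]
finger_gap: -0.0001
grip_force: 0.0
clock: 3.55
tcp_pos: [0.5421, 0.2234, 0.3239]
orientation: [0.0, 0.82, -0.573, -0.0]
wrist_force: [0.4, 0.5, -0.9]
finger_gap: 0.0002
grip_force: 0.0
t 3.55 tcp box mm [-135.     1.6  323.9] phi -175.65 F [ 0.4  0.5 -0.9] T [-0.01  0.   -0.01] gap 0.0002 q6 -1.67 tilt [-0.  0. -1.]
tool delta units [0.04  0.003 0.098] roll units 0.435
```

```bash
python3 -m handwheel '{"deltas": [[-1,0.04,0,0.2,0.435],[-1,0,0,0,0]]}' >/dev/null
python3 - <<'E'
from h import *
c=cam('scene'); im=c['frame'][60:270,180:440]; cv2.imwrite('pics/s1.png',cv2.resize(im,None,fx=2.8,fy=2.8)[:,:,::-1])
E
python3 go.py
```

```text
t 3.85 tcp box mm [-1.349e+02 -2.000e-01  3.158e+02] phi -180.28 F [ 0.5 -0.7 -0.2] T [0.04 0.06 0.01] gap 0.0006 q6 -1.59 tilt [-0.001  0.    -1.   ]
```

View pics/s1.png

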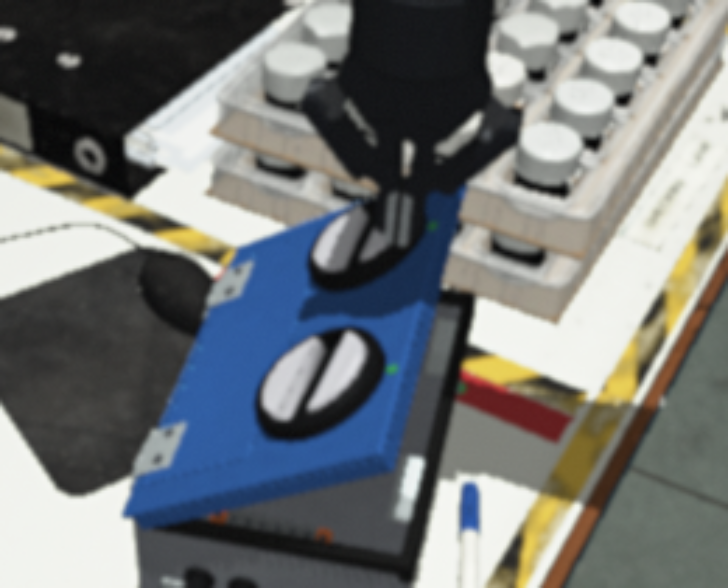

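Shut, the two tips (crop around (400,215)) look much narrower than 29 mm, so they may both fit in the slot. I'll measure them from the depth image.

Run:
```python
from h import *
s=status.get_state(); t=s['tcp_pos']; M=quat(s['orientation']).as_matrix()
for n in('scene','top'):
    c=cam(n); P=(pts(c)-t)@M; P=P[(c['depth']>0)]
    k=(abs(P[:,0])<.03)&(abs(P[:,1])<.045)&(P[:,2]>.0)&(P[:,2]<.1); Q=P[k]*1000
    print(n,len(Q))
    for z in range(0,100,6):
        q=Q[(Q[:,2]>=z)&(Q[:,2]<z+6)]
        if len(q): print(z,len(q),'x',q[:,0].min().round(1),q[:,0].max().round(1),'y',q[:,1].min().round(1),q[:,1].max().round(1))
```

```text
scene 1068
0 158 x -20.2 11.5 y -44.0 44.7
6 133 x -19.4 11.8 y -43.6 44.2
12 213 x -16.3 11.1 y -38.3 41.6
18 142 x -17.0 9.0 y -34.9 36.1
24 106 x -16.1 6.0 y -31.7 31.9
30 53 x -14.5 7.0 y -15.6 18.9
36 51 x -15.1 2.5 y -11.8 14.4
42 48 x -14.9 -3.1 y -13.0 14.5
48 51 x -13.8 1.8 y -12.6 14.6
54 51 x -15.1 5.8 y -12.2 14.4
60 44 x -14.5 -1.5 y -11.7 14.1
66 16 x -13.4 -5.9 y -10.0 7.3
72 2 x -9.7 -5.2 y -0.3 7.3
top 54
0 21 x -12.3 -5.9 y 29.7 43.0
6 15 x -12.2 -8.3 y 27.1 44.2
12 7 x -12.2 -5.0 y 25.1 38.1
18 11 x -13.5 -3.0 y 24.5 34.9
```

```bash
python3 -m handwheel '{"deltas": [[-1,0,0,0.5,0],[-1,0,0,0.5,0],[-1,0,0.11,0.2,0],[-1,0,0.11,0.2,0],[-1,0,0.1,0.2,0],[-1,0,0.09,0.2,0],[-1,0,0.08,0.2,0],[-1,0,0.07,0.2,0],[-1,0,0.06,0.2,0],[-1,0,0.04,0.2,0]]}'; python3 go.py -160 0 182 -180; python3 meas.py | grep -E 'theta|hinge'
```

```text
clock: 5.2
tcp_pos: [0.5177, 0.2142, 0.2113]
orientation: [0.0, 0.795, -0.606, -0.0]
wrist_force: [0.4, -0.5, 0.7]
finger_gap: -0.0003
grip_force: 0.5
t 5.2 tcp box mm [-161.    -0.6  211.3] phi -180.38 F [ 0.4 -0.5  0.7] T [-0.02  0.12 -0.04] gap -0.0003 q6 -1.59 tilt [-0.  0. -1.]
tool delta units [-0.015 -0.025  0.732] roll units -0.038
top theta 0.21927687505745225 yaw 0.29352746848944594 rms 0.0010315838567655962 3599
 hinge(plane) [0.66355675 0.31090205 0.094     ]  hinge(rect, +95) [0.65788803 0.30918863 0.09531978]
scene theta 0.20995801163849925 yaw 0.2813783833030181 rms 0.0009299915592435415 4697
 hinge(plane) [0.67555569 0.27139596 0.094     ]  hinge(rect, +95) [0.66876462 0.26943302 0.09550641]
```

```bash
python3 -m handwheel '{"deltas": [[-1,0,0.03,0.2,0],[-1,0,0.02,0.2,0],[-1,0,0.01,0.15,0],[-1,0,0,0.1,0],[-1,0,0,0.06,0],[-1,0,0,0.03,0],[-1,0,0,0,0]]}'; python3 go.py
```

```text
clock: 6.18
tcp_pos: [0.5158, 0.2137, 0.1823]
orientation: [-0.0, 0.795, -0.606, 0.0]
wrist_force: [0.0, 0.1, -0.1]
finger_gap: -0.0003
grip_force: 0.0
t 6.17 tcp box mm [-163.    -0.6  182.3] phi -180.38 F [ 0.   0.1 -0.1] T [ 0.02  0.01 -0.  ] gap -0.0003 q6 -1.59 tilt [ 0.  0. -1.]
```

```bash
python3 -m handwheel '{"deltas": [[-1,0,0,0.03,0],[-1,0,0,0.03,0],[-1,0,0,0.03,0],[-1,0,0,0,0]]}' | grep -E 'force|tcp';python3 -m handwheel '{"deltas": [[-1,0,0,0.03,0],[-1,0,0,0,0]]}' | grep -E 'force|tcp'; python3 meas.py | grep -E 'theta|hinge'
```

```text
tcp_pos: [0.5157, 0.2137, 0.1789]
wrist_force: [-0.5, -1.1, 3.1]
grip_force: 1.6
tcp_pos: [0.5156, 0.2136, 0.1777]
wrist_force: [-1.5, -0.9, 5.6]
grip_force: 2.3
top theta 0.026706289956744737 yaw 0.4978446912841141 rms 0.0011787785106713365 3566
 hinge(plane) [0.690286   0.33230206 0.094     ]  hinge(rect, +95) [0.65765396 0.31456631 0.09499212]
scene theta 0.022809381707700842 yaw 0.37051009588046935 rms 0.0009721755224759011 4608
 hinge(plane) [0.7187382  0.29632585 0.094     ]  hinge(rect, +95) [0.66799079 0.27661301 0.095242  ]
```

```bash
python3 -m handwheel '{"deltas": [[-1,0,0,-0.2,0],[-1,0,0,-0.8,0],[0,0,0.5,-0.8,0],[1,0,0.8,0,0],[1,0,0.8,0,0],[1,0,0.8,0,0],[1,0,0.8,0,0],[1,0,0,0,0]]}' 100 | grep -E 'force|tcp|gap'
cat > m2.py <<'E'
from h import *; from meas import measure; from fas import fas
for n,b in(('top',(200,140,410,320)),('scene',(215,110,420,300))):
    c=cam(n); cv2.imwrite(f'pics/{n}2.png',c['frame'][:,:,::-1]); r=measure(c,n,b); np.savez('pl_'+n,*r[:4])
E
python3 m2.py
```

```text
tcp_pos: [0.371, 0.174, 0.2496]
wrist_force: [0.3, 0.4, -0.1]
finger_gap: 0.0853
grip_force: 0.0
top theta 0.023343439535694153 yaw 0.29414560709562626 rms 0.0010927823294304543 7786
 rect size (0.2761772871017456, 0.19055704772472382) 89.011474609375
 plane-pt [0.5910774  0.2392092  0.10308902] n [0.02233881 0.00676717 0.99972755] rect centre [0.58161446 0.23322573 0.10334097]
 hinge(plane) [0.71849798 0.27469229 0.094     ]  hinge(rect, +95) [0.67237542 0.26072024 0.09512518]
scene theta 0.020906649460538586 yaw 0.36021046785496724 rms 0.0009573462061897535 5250
 rect size (0.2856731116771698, 0.19321535527706146) 85.17301177978516
 plane-pt [0.58239501 0.26582506 0.10314186] n [0.01956349 0.00736846 0.99978146] rect centre [0.57925992 0.24157775 0.10338191]
 hinge(plane) [0.73056019 0.29856396 0.094     ]  hinge(rect, +95) [0.66802626 0.27501099 0.09539724]
```

View pics/top2.png

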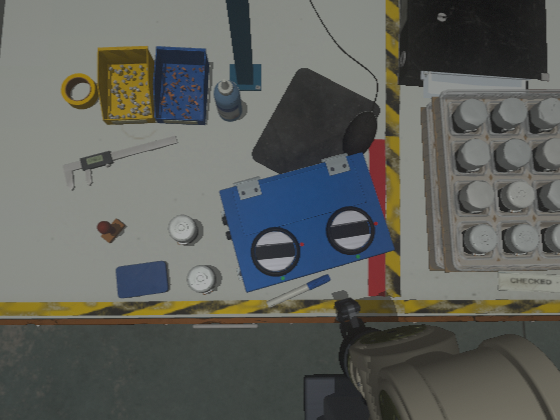

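View pics/scene2.png

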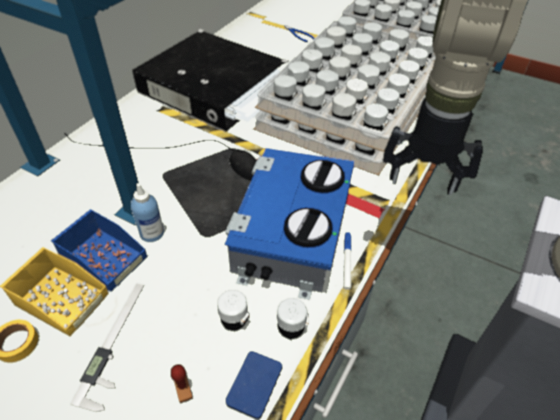

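The cover is down. In the top view the slots are at (275,251) and (351,230), and in the scene view at (309,226) and (323,175). Both still lie along the front edge.

```bash
cat > m3.py <<'E'
from h import *; from fas import fas
a=.275; th=.035; X=np.array([np.cos(a),np.sin(a),0]); hl=np.array([-X[1],X[0],0]); Z=np.array([0,0,1.])
nn=Z*np.cos(th)+X*np.sin(th); ex=np.cross(hl,nn); Hh=np.array([.6725,.2585,.094])
q=Hh+.006*nn
c=cam('top'); fas(c,'top',0,nn,hl,ex,q,[(275,251),(351,230)])
P=pts(c)
for (u,v) in [(275,251),(351,230)]: print('slot depth z', np.median(P[v-2:v+3,u-2:u+3,2]))
c=cam('scene'); fas(c,'scene',0,nn,hl,ex,q,[(309,226),(323,175)])
E
python3 m3.py
```

```text
top slot floor [0.5237 0.2889 0.1077] r 0.0355 turn 0.01 717
top slot floor [0.562  0.1544 0.1077] r 0.0356 turn -0.05 682
 dist 0.13981417936563156 yaw 0.2772247399900371 hinge [0.67236586 0.25816384 0.09400772]
slot depth z 0.10727344378331793
slot depth z 0.10739381923226765
scene slot floor [0.5221 0.2914 0.1078] r 0.0383 turn 0.07 702
scene slot floor [0.5649 0.1399 0.1078] r 0.055 turn 0.03 705
 dist 0.15734735524916985 yaw 0.27548902727758146 hinge [0.67309211 0.25219823 0.09403996]
```

```bash
python3 go.py -185 50 200 -180
```

```text
t 8.22 tcp box mm [-3.101e+02  3.000e-01  2.498e+02] phi -180.39 F [ 0.6 -0.3 -0.1] T [-0.01 -0.03 -0.01] gap 0.0853 q6 -1.6 tilt [ 0.001  0.    -1.   ]
tool delta units [-1.263 -3.117  1.249] roll units -0.039
```

```bash
python3 -m handwheel '{"deltas": [[1,-0.3,-0.75,0.1,-0.04],[1,-0.32,-0.8,0.2,0],[1,-0.32,-0.8,0.3,0],[1,-0.32,-0.77,0.3,0],[1,0,0,0.2,0],[1,0,0,0,0]]}' >/dev/null; python3 go.py -185 50 172 -180
python3 - <<'E'
from h import *
s=status.get_state(); t=s['tcp_pos']; M=quat(s['orientation']).as_matrix()
c=cam('scene'); cv2.imwrite('pics/s3.png',cv2.resize(c['frame'][110:290,220:440],None,fx=3,fy=3,interpolation=cv2.INTER_CUBIC)[:,:,::-1])
P=(pts(c)-t)@M*1000; P=P[c['depth']>0]
for sg in(1,-1):
  for z in range(30,75,5):
    q=P[(abs(P[:,0])<16)&(sg*P[:,1]>25)&(sg*P[:,1]<75)&(P[:,2]>=z)&(P[:,2]<z+5)]
    if len(q): print(sg,z,len(q),'x',q[:,0].min().round(1),q[:,0].max().round(1),'y',q[:,1].min().round(1),q[:,1].max().round(1))
E
```

```text
t 8.97 tcp box mm [-187.    50.5  204.2] phi -179.98 F [ 0.5  0.2 -0.4] T [-0.07  0.04 -0.01] gap 0.0856 q6 -1.5 tilt [-0.003 -0.001 -1.   ]
tool delta units [ 0.012 -0.052  0.804] roll units 0.002
1 30 15 x -13.0 -6.0 y 43.2 56.2
1 35 19 x -13.7 7.6 y 43.3 56.6
1 40 18 x -13.7 0.0 y 43.2 56.3
1 45 16 x -13.5 -6.8 y 43.7 55.5
1 50 13 x -13.8 -3.2 y 43.2 54.3
1 55 4 x -12.4 -9.0 y 43.2 48.7
-1 30 21 x -14.2 -0.5 y -54.8 -42.1
-1 35 16 x -13.6 1.4 y -52.9 -42.0
-1 40 17 x -13.5 3.4 y -55.6 -42.1
-1 45 20 x -13.8 5.6 y -55.5 -42.2
-1 50 12 x -13.9 5.6 y -53.7 -42.0
-1 55 5 x -12.1 1.0 y -47.2 -42.2
```

View pics/s3.png

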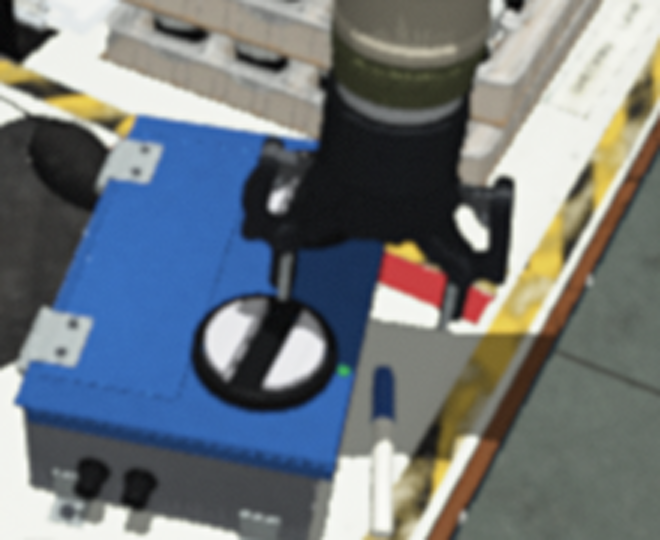

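The crop shows the +X finger hanging over the near end of the left slot, at about (285,295), with the other finger clear in front of the box at about (448,320). Next I lower it in.

```bash
python3 -m handwheel '{"deltas": [[1,0.01,-0.05,0.2,0],[1,0,0,0.2,0],[1,0,0,0.15,0],[1,0,0,0.1,0],[1,0,0,0,0]]}' |grep -E 'force|tcp'; python3 go.py; python3 -m handwheel '{"deltas": [[1,0,0,0.1,0],[1,0,0,0.1,0],[1,0,0,0,0]]}' |grep -E 'force|tcp'; python3 go.py -185 50 169 -180
```

```text
tcp_pos: [0.4812, 0.2567, 0.1792]
wrist_force: [-1.0, 1.0, -0.3]
grip_force: 0.0
t 9.65 tcp box mm [-184.6   50.2  179.2] phi -179.98 F [-1.   1.  -0.3] T [-0.03 -0.01 -0.04] gap 0.0852 q6 -1.5 tilt [-0.001 -0.    -1.   ]
tcp_pos: [0.4812, 0.2567, 0.1711]
wrist_force: [0.0, -0.9, 0.7]
grip_force: 0.0
t 10.03 tcp box mm [-184.5   50.2  171.1] phi -179.98 F [ 0.  -0.9  0.7] T [-0.02  0.03  0.03] gap 0.0855 q6 -1.5 tilt [-0.001 -0.    -1.   ]
tool delta units [0.006 0.011 0.052] roll units 0.002
```

```bash
python3 -m handwheel '{"deltas": [[1,0,0.07,0.04,0],[1,0,0.06,0.03,0],[1,-0.122,0.038,0,0.5],[1,-0.122,0.038,0,0.5],[1,-0.122,0.038,0,0.5],[1,-0.122,0.038,0,0.5],[1,-0.122,0.038,0,0.5],[1,0,0,0,0]]}' |grep -E 'force|tcp'; python3 go.py; python3 m3.py | grep -E 'floor'
```

```text
tcp_pos: [0.4671, 0.2787, 0.169]
wrist_force: [2.3, -0.5, 0.6]
grip_force: 1.3
t 11.03 tcp box mm [-192.2   75.2  169. ] phi 155.07 F [ 2.3 -0.5  0.6] T [-0.26 -0.46 -0.05] gap 0.0851 q6 -1.02 tilt [ 0.002 -0.    -1.   ]
top slot floor [0.5235 0.2887 0.1077] r 0.0456 turn 1.07 1572
top slot floor [0.5557 0.1611 0.1079] r 0.0439 turn -0.18 1228
scene slot floor [0.5226 0.2915 0.1077] r 0.0383 turn 0.34 736
scene slot floor [0.5679 0.1467 0.1076] r 0.0599 turn 2.16 463
```

```bash
python3 -m handwheel '{"deltas": [[1,-0.122,0.038,0,0.5],[1,-0.122,0.038,0.01,0.5],[1,-0.122,0.038,0.01,0.5],[1,-0.122,0.038,0.01,0.5],[1,-0.122,0.038,0.01,0.5],[1,-0.122,0.038,0.015,0.5],[1,0,0,0,0]]}' |grep -E 'force|tcp'; python3 go.py; python3 m3.py | grep -E 'scene slot'
```

```text
tcp_pos: [0.4696, 0.3085, 0.1668]
wrist_force: [4.0, -3.0, 1.9]
grip_force: 2.3
t 12.0 tcp box mm [-181.7  103.2  166.8] phi 125.04 F [ 4.  -3.   1.9] T [-0.71 -0.65 -0.02] gap 0.0854 q6 -0.45 tilt [ 0.002 -0.001 -1.   ]
scene slot floor [0.5233 0.2926 0.1077] r 0.0383 turn 0.75 727
scene slot floor [0.5529 0.1458 0.1081] r 0.0665 turn 2.18 896
```

```bash
python3 -m handwheel '{"deltas": [[1,-0.122,0.038,0.015,0.5],[1,-0.122,0.038,0.015,0.5],[1,-0.122,0.038,0.015,0.5],[1,-0.122,0.038,0.01,0.5],[1,-0.122,0.038,0.01,0.5],[1,-0.122,0.038,0,0.5],[1,-0.122,0.038,0,0.5],[1,0,0,0,0]]}' |grep -E 'force|tcp'; python3 go.py; python3 m3.py | grep -E 'slot'
```

```text
tcp_pos: [0.4901, 0.3366, 0.1637]
wrist_force: [2.3, -4.4, 0.7]
grip_force: 2.2
t 13.1 tcp box mm [-154.4  124.7  163.7] phi 90.07 F [ 2.3 -4.4  0.7] T [-0.75 -0.49  0.15] gap 0.0855 q6 0.19 tilt [-0.    -0.001 -1.   ]
top slot floor [0.5238 0.2889 0.1077] r 0.0458 turn -0.2 1808
top slot floor [0.5609 0.1549 0.1078] r 0.0352 turn -0.06 662
slot depth z 0.5898126651840234
slot depth z 0.10291437243714863
scene slot floor [0.5245 0.3097 0.1075] r 0.0401 turn -0.03 285
scene slot floor [0.5576 0.1602 0.1078] r 0.0764 turn 1.35 1464
```

```bash
for i in 1; do python3 -m handwheel '{"deltas": [[1,-0.122,0.038,0,0.5],[1,0,0,0,0]]}' |grep -E 'wrist_f'; python3 -m handwheel '{"deltas": [[1,-0.122,0.038,0,0.5],[1,0,0,0,0]]}' |grep -E 'wrist_f';  python3 -m handwheel '{"deltas": [[1,-0.122,0.038,0,0.5],[1,0,0,0,0]]}' |grep -E 'wrist_f|gap';done; python3 go.py
```

```text
wrist_force: [2.4, -9.7, 2.2]
wrist_force: [1.3, -16.9, 3.2]
wrist_force: [0.6, -23.8, 5.6]
finger_gap: 0.0855
t 13.95 tcp box mm [-142.5  123.2  162.8] phi 74.88 F [  0.6 -23.8   5.6] T [-4.63  0.04  0.21] gap 0.0855 q6 0.45 tilt [-0.004 -0.013 -1.   ]
```

```bash
python3 -m handwheel '{"deltas": [[1,0.122,-0.038,0,-0.5],[1,0.122,-0.038,0,-0.5],[1,0.122,-0.038,0,-0.5],[1,0,0,-0.3,0],[1,0,0,-0.9,0],[1,0,0,-0.9,0],[1,-0.5,0.9,0,-1],[1,-0.5,0.9,0,-1],[1,0,0,0,-1],[1,0,0,0,0]]}' |grep -E 'wrist_f|tcp'; python3 m3.py | grep -E 'slot'; python3 go.py -85 -50 240 -180
python3 - <<'E'
from h import *
for n,b in(('scene',(130,270,230,430)),('top',(190,300,210,420))):
    c=cam(n); cv2.imwrite(f'pics/{n}4.png',cv2.resize(c['frame'][b[0]:b[1],b[2]:b[3]],None,fx=3.2,fy=3.2,interpolation=cv2.INTER_CUBIC)[:,:,::-1])
E
```

```text
tcp_pos: [0.5001, 0.4203, 0.2473]
wrist_force: [-0.4, 0.2, -1.1]
top slot floor [0.5239 0.2884 0.1077] r 0.0349 turn 1.41 644
top slot floor [0.561  0.1553 0.1077] r 0.0354 turn -0.03 680
slot depth z 0.10378631302709562
slot depth z 0.10372034530643404
scene slot floor [0.5197 0.3001 0.1078] r 0.0436 turn 1.57 556
scene slot floor [0.5731 0.1526 0.1074] r 0.0649 turn 0.97 726
t 15.3 tcp box mm [-121.8  201.7  247.6] phi 119.89 F [ 0.4 -0.3 -0.5] T [ 0.04 -0.04 -0.04] gap 0.0854 q6 -0.22 tilt [-0.001  0.    -1.   ]
tool delta units [ 2.338 -5.913  0.186] roll units -6.011
```

View pics/scene4.png

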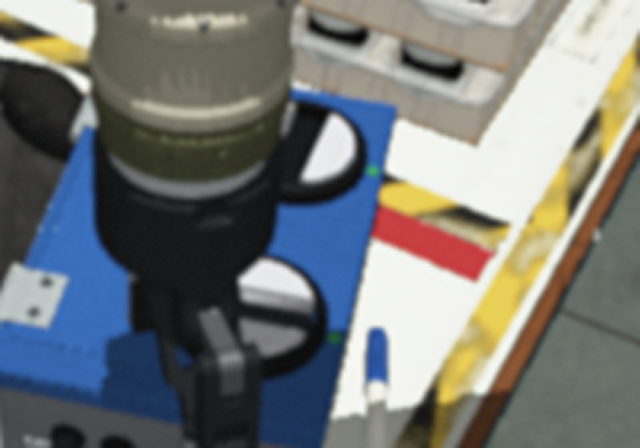

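The crop shows the left slot turned to point at the front edge. I'm moving on to the right fastener and will re-check the left one's exact angle with a clear view.

```bash
python3 -m handwheel '{"deltas": [[1,0,0,0,-1],[1,0,0,0,-1],[1,0,0,0,-1],[1,0,0,0,-1],[1,0,0,0,-1],[1,0,0,0,-1],[1,0.6,-0.1,0,0],[1,0.9,-0.14,0,0],[1,0.9,-0.14,0,0],[1,0.9,-0.14,0,0],[1,0.9,-0.14,0,0],[1,0.9,-0.14,0,0],[1,0.8,-0.12,0,0],[1,0.4,0,0,0],[1,0,0,0,0]]}' |grep -E 'wrist_f|tcp'; python3 go.py -85 -50 170 -180; python3 m3.py | grep -E 'slot'
```

```text
tcp_pos: [0.6053, 0.1855, 0.2479]
wrist_force: [-0.4, -0.8, -0.3]
t 17.27 tcp box mm [-84.5 -52.  247.9] phi -180.19 F [-0.4 -0.8 -0.3] T [-0.02 -0.01  0.01] gap 0.0856 q6 -1.67 tilt [-0.  0. -1.]
tool delta units [-0.049  0.012  1.949] roll units -0.019
top slot floor [0.5232 0.289  0.1077] r 0.0355 turn 1.39 743
top slot floor [0.5599 0.1565 0.1078] r 0.034 turn -0.06 356
slot depth z 0.10371573230322506
slot depth z 0.26371420914156274
scene slot floor [0.5212 0.2944 0.1078] r 0.0385 turn 1.6 845
scene slot floor [0.5617 0.141  0.1079] r 0.0575 turn 0.12 711
```

Run:
```python
from h import *
d=np.load('top0.npz'); 
H=np.array([.6725,.2585]);a=.275;X=np.array([np.cos(a),np.sin(a)]);Y=np.array([-X[1],X[0]])
c=cam('top'); P=pts(c); B=np.dstack([(P[...,:2]-H)@X,(P[...,:2]-H)@Y,P[...,2]])*1000
hsv=cv2.cvtColor(c['frame'],cv2.COLOR_RGB2HSV)
for nm,s in(('left',1),('right',-1)):
    m=(hsv[...,1]<70)&(hsv[...,2]>60)&(abs(B[...,1]-s*85)<45)&(B[...,0]>-60)&(B[...,0]<25)&(B[...,2]>90)&(B[...,2]<130)
    q=B[m]; print(nm,len(q),np.percentile(q,[2,50,98],axis=0).round(1) if len(q) else '')
```

```text
left 437 [[-25.6  62.7  95.7]
 [ -7.9  84.3 101.5]
 [  9.2 107.7 105.1]]
right 20 [[  1.9 -70.4  95.1]
 [  6.  -63.2  97.1]
 [  9.3 -43.3  99.7]]
```

```bash
python3 -m handwheel '{"deltas": [[1,-0.05,0.01,0.4,0],[1,0,0,0.6,0],[1,0,0,0.4,0],[1,0,0,0.25,0],[1,0,0,0.15,0],[1,0,0,0.1,0],[1,0,0,0.05,0],[1,0,0,0,0]]}' |grep -E 'wrist_f|tcp'; python3 go.py -85 -50 169 -180
```

```text
tcp_pos: [0.6044, 0.1888, 0.1702]
wrist_force: [-0.6, -0.2, -0.5]
t 18.43 tcp box mm [-84.4 -48.6 170.2] phi -179.99 F [-0.6 -0.2 -0.5] T [ 0.06 -0.    0.01] gap 0.0853 q6 -1.67 tilt [ 0.001  0.    -1.   ]
tool delta units [0.035 0.014 0.03 ] roll units 0.001
```

```bash
python3 -m handwheel '{"deltas": [[1,0.035,-0.06,0.03,0],[1,0,-0.06,0.01,0],[1,0.122,-0.038,0,0.5],[1,0.122,-0.038,0,0.5],[1,0.122,-0.038,0,0.5],[1,0.122,-0.038,0,0.5],[1,0.122,-0.038,0,0.5],[1,0.122,-0.038,0,0.5],[1,0,0,0,0]]}' |grep -E 'wrist_f|tcp'; python3 go.py; python3 m3.py | grep -E 'slot'
```

```text
tcp_pos: [0.6198, 0.1603, 0.1681]
wrist_force: [-1.2, 0.9, -0.6]
t 19.55 tcp box mm [-77.4 -80.2 168.1] phi 150.06 F [-1.2  0.9 -0.6] T [ 0.13  0.16 -0.02] gap 0.0854 q6 -1.2 tilt [-0.001  0.    -1.   ]
top slot floor [0.5231 0.2889 0.1078] r 0.0355 turn 1.39 741
top slot floor [0.56   0.1567 0.1078] r 0.0349 turn 0.35 423
slot depth z 0.10395173435329907
slot depth z 0.19803279895920933
scene slot floor [0.5211 0.2945 0.1078] r 0.0384 turn 1.67 845
scene slot floor [0.5605 0.1422 0.1079] r 0.057 turn 1.45 436
```

Turning. Continuing.

```bash
python3 -m handwheel '{"deltas": [[1,0.122,-0.038,0,0.5],[1,0.122,-0.038,0,0.5],[1,0.122,-0.038,0,0.5],[1,0.122,-0.038,0,0.5],[1,0.122,-0.038,0,0.5],[1,0.122,-0.038,0,0.5],[1,0,0,0,0]]}' |grep -E 'wrist_f|tcp'; python3 go.py
python3 -m handwheel '{"deltas": [[1,0.122,-0.038,0,0.5],[1,0.122,-0.038,0,0.5],[1,0.122,-0.038,0,0.5],[1,0.122,-0.038,0,0.5],[1,0.122,-0.038,0,0.5],[1,0.122,-0.038,0,0.5],[1,0,0,0,0]]}' |grep -E 'wrist_f|tcp'; python3 go.py;  python3 m3.py | grep -E 'slot'
```

```text
tcp_pos: [0.6148, 0.1306, 0.1682]
wrist_force: [-1.4, 0.5, -1.0]
t 20.52 tcp box mm [ -90.3 -107.4  168.2] phi 120.13 F [-1.4  0.5 -1. ] T [0.11 0.15 0.02] gap 0.0855 q6 -0.72 tilt [-0.  0. -1.]
tcp_pos: [0.5957, 0.1077, 0.1683]
wrist_force: [0.5, 4.1, -0.9]
t 21.4 tcp box mm [-114.9 -124.3  168.3] phi 90.21 F [ 0.5  4.1 -0.9] T [ 0.6   0.1  -0.05] gap 0.0856 q6 -0.23 tilt [ 0.     0.001 -1.   ]
top slot floor [0.5232 0.289  0.1077] r 0.0355 turn 1.41 742
top slot floor [0.5617 0.1558 0.1077] r 0.0373 turn 1.39 613
slot depth z 0.10332040653143137
slot depth z 0.1031609230140188
scene slot floor [0.5211 0.2945 0.1078] r 0.0384 turn 1.67 841
scene slot floor [0.5664 0.1437 0.1077] r 0.0576 turn 1.08 725
```

```bash
python3 -m handwheel '{"deltas": [[1,0.122,-0.038,0,0.5],[1,0,0,0,0]]}' |grep -E 'wrist_f'; python3 -m handwheel '{"deltas": [[1,0.122,-0.038,0,0.5],[1,0,0,0,0]]}' |grep -E 'wrist_f';  python3 -m handwheel '{"deltas": [[1,0.122,-0.038,0,0.5],[1,0,0,0,0]]}' |grep -E 'wrist_f|gap'
python3 -m handwheel '{"deltas": [[1,-0.122,0.038,0,-0.5],[1,-0.122,0.038,0,-0.5],[1,-0.122,0.038,0,-0.5],[1,0,0,-0.3,0],[1,0,0,-0.8,0],[1,0,0,-0.9,0],[1,0,0,-0.9,0],[1,0,0,-0.5,0],[1,0,0,0,0]]}' |grep -E 'wrist_f|tcp'; python3 go.py -330 -60 290 90
```

```text
wrist_force: [0.8, 9.2, -0.9]
wrist_force: [3.3, 16.3, -3.8]
wrist_force: [2.9, 22.1, -4.3]
finger_gap: 0.0857
tcp_pos: [0.5976, 0.1051, 0.3074]
wrist_force: [-0.9, 0.4, -0.1]
t 23.38 tcp box mm [-113.7 -127.3  307.4] phi 89.95 F [-0.9  0.4 -0.1] T [-0.04  0.   -0.  ] gap 0.0853 q6 -0.23 tilt [ 0.006 -0.001 -1.   ]
tool delta units [5.411 1.678 0.4  ] roll units -0.005
```

```bash
python3 -m handwheel '{"deltas": [[1,0.6,0.15,0,0],[1,0.9,0.25,0,0],[1,0.9,0.25,0,0],[1,0.9,0.25,0,0],[1,0.9,0.25,0,0],[1,0.8,0.2,0,0],[1,0.3,0.1,0,0],[1,0,0,0,0]]}' |grep -E 'wrist_f|tcp'
python3 - <<'E'
from h import *
c=cam('top'); a=cv2.resize(c['frame'][140:320,200:410],None,fx=2,fy=2,interpolation=cv2.INTER_CUBIC)
c=cam('scene'); b=cv2.resize(c['frame'][130:310,210:390],None,fx=2,fy=2,interpolation=cv2.INTER_CUBIC)
cv2.imwrite('pics/end.png',np.hstack([a,b])[:,:,::-1])
E
python3 m3.py | grep slot
```

```text
tcp_pos: [0.3764, 0.1039, 0.3042]
wrist_force: [0.2, 0.3, 1.0]
top slot floor [0.5231 0.2888 0.1078] r 0.0355 turn 1.39 735
top slot floor [0.5596 0.1545 0.1078] r 0.0358 turn 1.43 725
slot depth z 0.10351187390848171
slot depth z 0.10340650389046846
scene slot floor [0.5211 0.2945 0.1078] r 0.0384 turn 1.67 846
scene slot floor [0.5664 0.1437 0.1077] r 0.0576 turn 1.02 903
```

View pics/end.png

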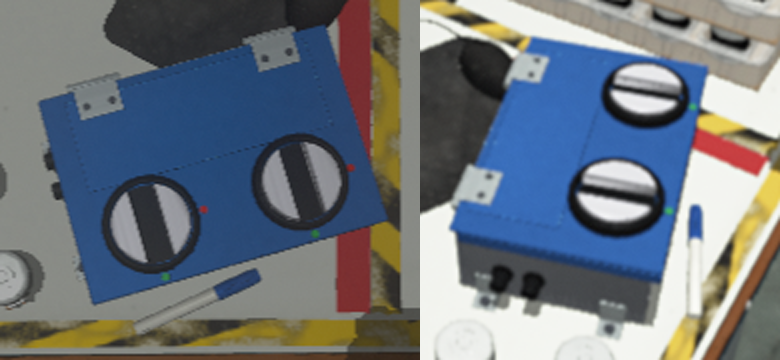

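Both slots point at the green marks on the front edge: in the crop, left slot (151,224) to dot (166,276), right slot (300,182) to dot (315,233). The cover is drawn down, and the loose units and marker haven't moved.

```bash
python3 -c "from workcell import hand_in; print(hand_in())"
```

```text
the job is handed in; nothing more can be done
None
```

The cover is pushed down and both fasteners are turned clockwise to their hard stops, with the loose units and marker untouched; I handed the job in at about 25 s of the 61 s allowed.

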